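# Build the test-sieve stack on the shaker

### The job

Build the sieve stack on the shaker deck from the bottom up, one piece at a time: the flanged pan inside the deck's lip, then the fine sieve, the medium sieve, the coarse sieve, and the knobbed lid on top, each upright and fully seated in the one below. Let go of everything and leave the sample jar, the dish and the brush where they are.

Things in the scene. Friction and masses are not known exactly. Their poses are not given: they have to be found in the camera images.
- deck (a point): Centre of the top of the sieve shaker's dark round deck (104 mm across, 50 mm above the bench), z up. Round it a 5 mm high aluminium lip, 78 mm inside; the pan goes inside it. The shaker is a fixed white box 130 x 130 mm, 42 mm high, somewhere in the middle of the far half of the work, turned up to 0.4 rad.
- pan: Receiver pan: steel cup, 32 mm high, with a plain blank floor and a projecting foot flange 64 mm wide, 4 mm thick. Above the flange the wall (grip here) is 54 mm outside, mouth 48 mm. No spigot. Origin: centre of its underside, z up. 90 g, upright on the bench.
- fine_sieve: Fine sieve: lowest of the three, 32 mm high; floor of gauze so fine that it looks plain dark grey. Steel, 80 g, upright. Wall (grip here) 54 mm outside, 48 mm inside, from 8 mm up to the rim; foot: tapered spigot 8 mm high, 34 mm wide below, 44 above, that centres in the mouth below until the wall rests on that rim. Origin: centre of its underside, z up. Seated: origin 24 mm above the pan's.
- medium_sieve: Medium sieve: 38 mm high; floor a grid of small squares (5.5 mm pitch). Steel, 80 g, upright. Wall (grip here) 54 mm outside, 48 mm inside, from 8 mm up to the rim; foot: tapered spigot 8 mm high, 34 mm wide below, 44 above, that centres in the mouth below until the wall rests on that rim. Origin: centre of its underside, z up. Seated: origin 24 mm above the fine sieve's.
- coarse_sieve: Coarse sieve: tallest, 46 mm high; floor with few large openings (13 mm pitch, 3 wires each way). Steel, 80 g, upright. Wall (grip here) 54 mm outside, 48 mm inside, from 8 mm up to the rim; foot: tapered spigot 8 mm high, 34 mm wide below, 44 above, that centres in the mouth below until the wall rests on that rim. Origin: centre of its underside, z up. Seated: origin 30 mm above the medium sieve's.
- lid: Lid, 38 mm high: steel disc 54 mm wide (8 to 14 mm above the underside) with a black knob on its centre (20 mm wide, 14 to 38 mm up; grip here) and under it the same tapered 8 mm spigot as the sieves. Origin: centre of the spigot's underside, z up. 70 g, upright. Seated: origin 38 mm above the coarse sieve's.
- sample_jar: Bystander: closed amber jar, 60 mm across, 85 mm high, standing beyond the work to the right. Origin: centre of its underside.
- dish: Bystander: white porcelain dish, 84 mm across, 32 mm high, near the robot on its left. Origin: centre of its underside.
- brush: Bystander: sieve brush with a wooden handle, 160 mm long, lying beyond the work on the left. Origin: on its underside near the middle of its length; its x axis runs from handle to bristles.
Mind the look-alikes: they are no part of the job. Leave any pink look-alike of the coarse_sieve alone.

How it is judged:
On the way, in this order (a step that is already met when the one before it is completed fails the run):
1. the pan sits on the shaker deck inside its lip (horizontal distance between pan and deck below 0.01 m and z of pan in the frame of deck between -0.003 and 0.003 m and angle between pan's own z axis and vertical below 0.08 rad), for 0.2 s.
2. the fine sieve is seated in the pan (horizontal distance between fine_sieve and pan below 0.004 m and z of fine_sieve in the frame of pan between 0.021 and 0.027 m and angle between fine_sieve's own z axis and vertical below 0.08 rad), for 0.2 s.
3. the medium sieve is seated in the fine sieve (horizontal distance between medium_sieve and fine_sieve below 0.004 m and z of medium_sieve in the frame of fine_sieve between 0.021 and 0.027 m and angle between medium_sieve's own z axis and vertical below 0.08 rad), for 0.2 s.
4. the coarse sieve is seated in the medium sieve (horizontal distance between coarse_sieve and medium_sieve below 0.004 m and z of coarse_sieve in the frame of medium_sieve between 0.027 and 0.033 m and angle between coarse_sieve's own z axis and vertical below 0.08 rad), for 0.2 s.
5. the lid is seated in the coarse sieve (horizontal distance between lid and coarse_sieve below 0.004 m and z of lid in the frame of coarse_sieve between 0.035 and 0.041 m and angle between lid's own z axis and vertical below 0.08 rad), for 0.2 s.
At the end, for the whole second after the job is handed in: From the bottom up: pan inside the lip on the deck (centre within 10 mm of the deck's), fine, medium, coarse sieve and lid, each within 4 mm of the axis of the piece below and within 3 mm of its seated height, upright within 0.08 rad, released and at rest (all of step 1 and all of step 2 and all of step 3 and all of step 4 and all of step 5 and linear speed of each of pan, fine_sieve, medium_sieve, coarse_sieve, lid below 0.02 m/s); the robot touches nothing.
It fails at once if the sample jar is disturbed (moved more than 30 mm) (distance of sample_jar from where it was at the start of the episode above 0.03 m).
It fails at once if the dish is disturbed (moved more than 30 mm) (distance of dish from where it was at the start of the episode above 0.03 m).
It fails at once if the brush is disturbed (moved more than 30 mm) (distance of brush from where it was at the start of the episode above 0.03 m).
It also fails if it takes over 133 s, if anything falls off the work surface, if the arm or the gripper's body presses on something with over 40 N, if the wrist force passes 120 N, or if a joint passes its speed limit or range.

### The arm

A 6-joint arm with a two-finger parallel gripper is mounted at the origin on the work surface. World frame = base frame: x ahead of the robot, y to its left, z up, the work surface at z = 0. Lengths are in m, angles in rad, forces in N, time in s.
With the tool pointing down it reaches from about 0.375 to 0.975 m from the base axis. Payload 3.8 kg.
Tool frame: the origin (TCP) lies midway between the tips of the shut fingers; the grasp point (between the pads) lies 19 mm behind it; z points along the fingers, y is the line along which they close (so a half turn about z gives the same grasp; the last joint's range is limited). The gripper opens to 88 mm and grips with 3 to 60 N. Pads are 18 mm wide; open, the fingers measure 123 mm over their backs; the gripper's body (75 mm by 187 mm) begins 45 mm behind the grasp point.
Start: joints at [-1.197, 0.264, 1.604, -0, 1.274, -0.037], TCP at [0.27, -0.619, 0.217] pointing down, gripper open.
Joint ranges: [-2.63, 2.63], [-0.94, 2.18], [0.31, 2.57], [-1.31, 4.45], [0, 2.66], [-2.55, 2.55]. Speed limits (rad/s): [2.57, 2.57, 3.14, 3.14, 3.14, 3.14].

### API

Orientations are given as a rotation vector (axis times angle).
In Python, from cell import manip, inverse_kinematics, cams, order gives the robot as it stands. Calls block until the motion is done:
- manip.move_pose(position, orientation): joint-space move of the TCP to a pose.
- manip.move_linear(position, rate=0.15, rot=None): straight line of the TCP; rot=None keeps the orientation; rate is the mean speed in m/s.
- manip.set_joints(angles): joint-space move.
- manip.set_gripper(opening, force=None): finger opening in m; force is the grip in N (None keeps the last); returns when the fingers have stopped.
- manip.dwell(seconds).
- inverse_kinematics(position, orientation): joint angles nearest the present ones, or None.
- manip.state(): the state.
- cams.capture(name): name is "side" or "top"; returns a dict with "image" (400x640x3 uint8, blue, green, red), "z_map" (400x640 float32, m along the optical axis (not along the pixel's ray), 0 where there is no reading), "intrinsics" (3x3 intrinsics, pixels), "position" and "orientation" of the camera in the world. Camera axes: x right, y down, z forward; pixel columns grow to the right and rows downward; lengths in m; the calibration is good to about 2 mm. A picture is of the moment at which its call begins.
A pose or a line that the arm cannot do raises manip.IKError and nothing moves.
- order.close_job(): hands the job in; it is judged then, once.
The state is a dict: "clock": time; "joint_pos": joint angles; "joint_velocities": joint speeds; "tau": joint torques, N m; "tool_pos": TCP position; "tcp_rot": TCP orientation; "contact_force": force on the tool from outside, world axes, zero at the start; "moment": the same for the moment, N m; "gripper_width": finger opening in m; "grasp_force": force on a finger pad.
Only numpy, scipy, OpenCV 4.12 (cv2) and the standard library are available. Lean on these libraries where they do the work, as an engineer would, in place of code of your own. Each camera call takes 0.05 s, during which the arm holds its last target. There are 200 camera calls.

## Working session

There is one attempt and no reset: what is moved stays moved. The work goes in short steps, each a Python script; the robot and the scene stay as the last script left them, time stands still between calls to the robot, and variables do not carry over. Pictures are saved under pics/ and viewed, at most 17 in all, crops included, and the job is handed in when it is done.

```bash
ls; mkdir -p pics; python3 - <<'E'
from cell import manip,cams
import cv2,numpy as np
for n in("top","side"):
    c=cams.capture(n); cv2.imwrite(f"pics/{n}0.png",c["image"]); np.savez(f"{n}0.npz",**c)
    print(n,c["intrinsics"].round(1).tolist(),c["position"],c["orientation"])
print(manip.state()["clock"],manip.state()["tcp_rot"])
E
```

```text
pics
top [[505.9, 0.0, 312.7], [0.0, 505.9, 204.4], [0.0, 0.0, 1.0]] [0.29598114 0.02799415 1.27036823] [-2.14928951  2.11893553 -0.20763379]
side [[409.5, 0.0, 322.0], [0.0, 409.5, 200.9], [0.0, 0.0, 1.0]] [0.06871734 0.56433135 0.77734481] [-0.93327165  2.51225246 -1.01450075]
0.1 [-3.07362151e+00 -6.40362688e-01  5.89429245e-04]
```

View pics/top0.png

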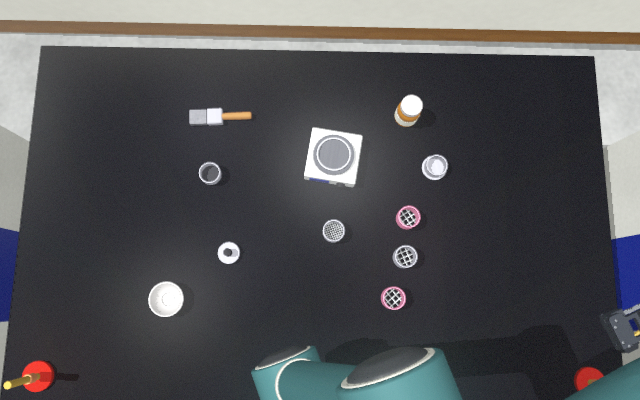

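View pics/side0.png

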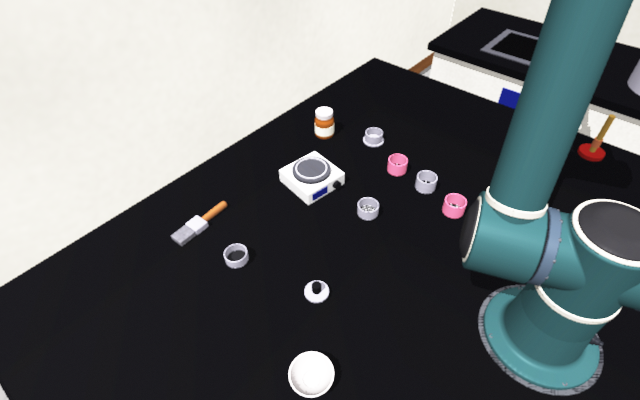

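Top-view candidates:
- Pan: (435,167), bright floor with a foot flange.
- Fine sieve: (210,173), plain dark floor.
- Medium sieve: (334,231), small grid.
- Coarse sieve: (405,257), steel with large openings. The pink look-alikes at (408,217) and (393,298) are to be left alone.
- Lid: (229,253), black knob.
- Deck: (334,155).

Next I'll check these in one close crop and measure positions from rim pixels cast onto the rim plane.

```bash
cat > h.py <<'E'
import numpy as np,cv2
from scipy.spatial.transform import Rotation as R
from scipy.optimize import least_squares
def Rm(c): return R.from_rotvec(c["orientation"]).as_matrix()
def world(c):
    "world point per pixel from the depth map"
    v,u=np.mgrid[0:400,0:640]; z=c["z_map"]
    p=np.stack([u,v,np.ones_like(u)],-1)@np.linalg.inv(c["intrinsics"]).T*z[...,None]
    return p@Rm(c).T+c["position"]
def ray(c,uv,h):
    "pixels cast on plane z=h"
    uv=np.atleast_2d(np.asarray(uv,float))
    d=np.c_[uv,np.ones(len(uv))]@np.linalg.inv(c["intrinsics"]).T@Rm(c).T
    return (c["position"]+d*((h-c["position"][2])/d[:,2])[:,None])[:,:2]
def proj(c,p):
    q=(np.asarray(p)-c["position"])@Rm(c); q=q@c["intrinsics"].T
    return q[...,:2]/q[...,2:]
def circle(P,r0):
    "robust circle fit: centre and radius"
    f=lambda x:np.hypot(*(P-x[:2]).T)-x[2]
    s=least_squares(f,[*np.median(P,0),r0],loss="soft_l1",f_scale=.002)
    return s.x
def rim(c,guess,h,r0,tol=.005,rad=.05):
    "circle of depth points at height h near guess; pixels cast on plane z=h"
    W=world(c); m=(abs(W[...,2]-h)<tol)&(np.hypot(W[...,0]-guess[0],W[...,1]-guess[1])<rad)&(c["z_map"]>0)
    v,u=np.nonzero(m)
    if len(u)<8: return None,len(u)
    return circle(ray(c,np.c_[u,v],h),r0),len(u)
E
cat > m.py <<'E'
from h import *
C={n:dict(np.load(f"{n}0.npz")) for n in("top","side")}
T=C["top"]
for n,uv,h,r in [("pan",(435,167),.032,.0255),("fine",(210,173),.032,.0255),("medium",(334,231),.038,.0255),("coarse",(405,257),.046,.0255),("pinkA",(408,217),.046,.0255),("pinkB",(393,298),.046,.0255),("lid",(229,253),.014,.02),("knob",(229,253),.038,.007),("lip",(334,155),.055,.0405),("jar",(410,105),.085,.025)]:
    g=ray(T,uv,h)[0]
    print(n,g.round(3),*[(k,*(np.round(a,4) if a is not None else a for a in [rim(C[k],g,h,r)[0]]),rim(C[k],g,h,r)[1]) for k in C])
W=world(T); print("bench z",[W[v,u,2].round(4) for v,u in((200,280),(120,300),(280,330))],"deck",W[155,334,2])
a=[cv2.resize(T["image"][v-22:v+22,u-22:u+22],(264,264),interpolation=cv2.INTER_CUBIC) for u,v in((435,167),(210,173),(334,231),(405,257),(229,253),(408,217))]
cv2.imwrite("pics/crop.png",np.vstack([np.hstack(a[:3]),np.hstack(a[3:])]))
E
python3 m.py
```

```text
pan [ 0.622 -0.297] ('top', array([ 0.627 , -0.3006,  0.0253]), 88) ('side', array([ 0.6259, -0.2968,  0.0253]), 65)
fine [0.596 0.27 ] ('top', array([0.598 , 0.2723, 0.0253]), 82) ('side', array([0.5968, 0.2744, 0.0253]), 119)
medium [ 0.454 -0.042] ('top', array([ 0.4557, -0.0396,  0.0252]), 77) ('side', array([ 0.4547, -0.0369,  0.0251]), 96)
coarse [ 0.392 -0.214] ('top', array([ 0.3941, -0.2149,  0.0252]), 85) ('side', array([ 0.3932, -0.2119,  0.0253]), 87)
pinkA [ 0.49  -0.223] ('top', array([ 0.4914, -0.2242,  0.0254]), 92) ('side', array([ 0.4906, -0.2213,  0.0253]), 75)
pinkB [ 0.294 -0.183] ('top', array([ 0.2943, -0.1845,  0.0252]), 88) ('side', array([ 0.2934, -0.1812,  0.0253]), 107)
lid [0.398 0.216] ('top', array([0.3994, 0.2198, 0.0204]), 296) ('side', array([0.4   , 0.2193, 0.0211]), 339)
knob [0.396 0.213] ('top', array([0.3997, 0.2189, 0.0069]), 47) ('side', array([0.3982, 0.221 , 0.0071]), 62)
lip [ 0.642 -0.04 ] ('top', array([ 0.6436, -0.0395,  0.0371]), 599) ('side', array([ 0.6416, -0.0349,  0.0384]), 303)
jar [ 0.765 -0.226] ('top', array([ 0.7645, -0.2289,  0.0189]), 334) ('side', array([ 0.7632, -0.2251,  0.0196]), 152)
bench z [np.float64(-0.0016), np.float64(0.0015), np.float64(-0.0018)] deck 0.04835414016308848
```

View pics/crop.png

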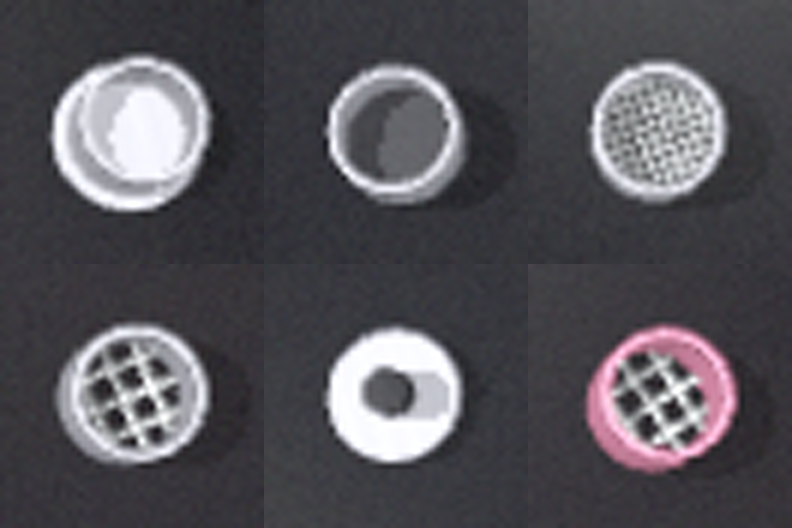

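The crop confirms all five choices, and the pink one is clearly different. The two cameras agree to about 3 mm. I'll close along world y throughout, so each grasp centres itself along that axis. Pan first.

```bash
cat >> h.py <<'E'
from cell import manip,inverse_kinematics,cams
def rot(a):
    "tool down, closing along bearing a"
    y=np.array([np.cos(a),np.sin(a),0]); z=np.array([0,0,-1.]); return R.from_matrix(np.c_[np.cross(y,z),y,z]).as_rotvec()
def above(xy,z):
    best=None
    for a in(np.pi/2,-np.pi/2):
        q=inverse_kinematics([*xy,z],rot(a))
        if q is not None and (best is None or abs(q[5])<abs(best[0][5])): best=(q,a)
    return np.array(best[0])
def st():
    s=manip.state(); print("t%.1f"%s["clock"],"tcp",np.round(s["tool_pos"],4),"w%.4f"%s["gripper_width"],"gf%.1f"%s["grasp_force"],"F",np.round(s["contact_force"],1),"q6 %.2f"%s["joint_pos"][5],flush=True); return s
def pick(xy,ztcp,carry,open_=.078,force=20):
    manip.set_gripper(open_); manip.set_joints(above(xy,.13)); manip.move_linear([*xy,ztcp],.1); st()
    manip.set_gripper(0.0,force); manip.dwell(.2); st()
    manip.move_linear([*xy,carry],.2); return st()
def place(xy,ztcp,carry,open_=.07):
    manip.set_joints(above(xy,carry)); manip.move_linear([*xy,ztcp+.02],.2); st()
    manip.move_linear([*xy,ztcp],.04); manip.dwell(.2); st()
    manip.set_gripper(open_); manip.dwell(.2); manip.move_linear([*xy,carry],.2); st()
E
python3 - <<'E'
from h import *
D=[rim(dict(np.load(f"{n}0.npz")),(.642,-.037),.0555,.0405,.0025)for n in("top","side")]
print(D); d=np.mean([D[0][0][:2],D[1][0][:2]],0); np.save("deck.npy",d); print(d)
print(above((.6264,-.2987),.13),above(d,.15),above((.597,.273),.13),above((.394,-.2134),.13),above((.3995,.2195),.13))
pick((.6264,-.2987),.008,.15)
E
```

```text
[(array([ 0.64516283, -0.03786943,  0.03960272]), 219), (array([ 0.6446158 , -0.03570803,  0.04058138]), 90)]
[ 0.64488932 -0.03678873]
[-4.80846254e-01  3.59782264e-01  1.64440074e+00 -4.44089210e-16
  1.13740965e+00  1.08995007e+00] [-9.55429806e-02  2.57345591e-01  1.73890460e+00 -4.44089210e-16
  1.14534246e+00  1.47525335e+00] [ 3.90956881e-01  2.93160098e-01  1.73244061e+00 -4.44089210e-16
  1.11599194e+00 -1.17983945e+00] [-5.51989140e-01 -9.91144050e-02  2.16313963e+00 -4.44089210e-16
  1.07756743e+00  1.01880719e+00] [ 4.47757810e-01 -8.30995651e-02  2.14862323e+00 -4.44089210e-16
  1.07606899e+00 -1.12303852e+00]
t3.6 tcp [ 0.6272 -0.2991  0.0091] w0.0778 gf0.0 F [-0.2 -0.4 -0.6] q6 1.09
t4.3 tcp [ 0.6267 -0.299   0.0085] w0.0518 gf20.0 F [-0.4 -0.4  3.6] q6 1.09
t5.2 tcp [ 0.6253 -0.2981  0.1482] w0.0515 gf20.0 F [-0.8 -0.2 -1.1] q6 1.09
```

```bash
cat >> h.py <<'E'
def look(name,p,half=45):
    a=[]
    for n in("top","side"):
        c=cams.capture(n); u,v=proj(c,p).astype(int); u=np.clip(u,half,640-half); v=np.clip(v,half,400-half)
        a.append(cv2.resize(c["image"][v-half:v+half,u-half:u+half],(400,400),interpolation=cv2.INTER_CUBIC))
    cv2.imwrite(f"pics/{name}.png",np.hstack(a))
E
python3 - <<'E'
from h import *
s=manip.state(); look("pan_held",s["tool_pos"])
E
```

```text
(no output)
```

View pics/pan_held.png

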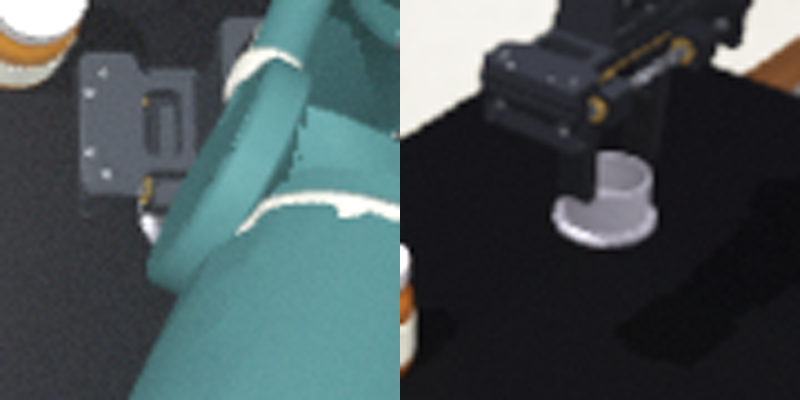

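The pan is held upright, centred between the fingers in the side view (fingers at about 575 and 640, pan at 607). Placing it on the deck.

```bash
python3 - <<'E'
from h import *
d=np.load("deck.npy"); place(d,.0585,.15,.066)
pick((.5974,.2733),.0105,.16)
look("pan_placed",[*d,.05])
for n in("top","side"):
    c=cams.capture(n); print(n,rim(c,d,.082,.0255),rim(c,d,.0555,.0405,.0025,.06))
E
```

```text
t6.8 tcp [ 0.6448 -0.038   0.0783] w0.0517 gf20.0 F [ 0.3 -0.8 -0.9] q6 1.48
t7.7 tcp [ 0.6448 -0.0367  0.0584] w0.0517 gf20.0 F [-1.4  0.7  0.2] q6 1.48
t8.9 tcp [ 0.6445 -0.0368  0.1495] w0.0660 gf0.0 F [-0.7 -0.1  0.3] q6 1.48
t12.9 tcp [0.5982 0.2736 0.0115] w0.0777 gf0.0 F [-0.2 -0.3  0.1] q6 -1.18
t14.2 tcp [0.5974 0.2733 0.0105] w0.0004 gf0.0 F [0.3 0.  1. ] q6 -1.18
t15.2 tcp [0.5964 0.2729 0.1586] w0.0006 gf0.0 F [ 0.5  0.3 -0.7] q6 -1.18
top (array([ 0.64517435, -0.03687843,  0.02524072]), 93) (array([ 0.63389459, -0.03703591,  0.02965933]), 374)
side (array([ 0.64378363, -0.03429217,  0.02512048]), 87) (array([ 0.6396539 , -0.0317741 ,  0.02986867]), 171)
```

View pics/pan_placed.png

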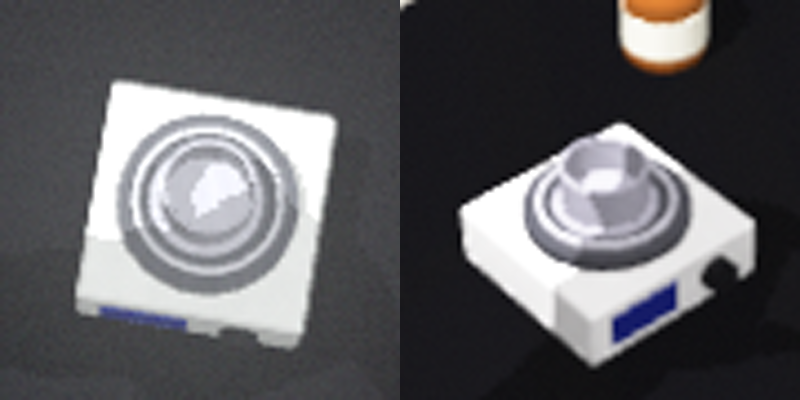

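The pan sits centred inside the lip. The fine sieve grasp closed on nothing, so I'll look there.

```bash
python3 - <<'E'
from h import *
manip.set_gripper(.078); manip.set_joints(above((.5,.1),.25))
look("fine_miss",[.6,.27,.02],80)
E
```

```text
(no output)
```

View pics/fine_miss.png

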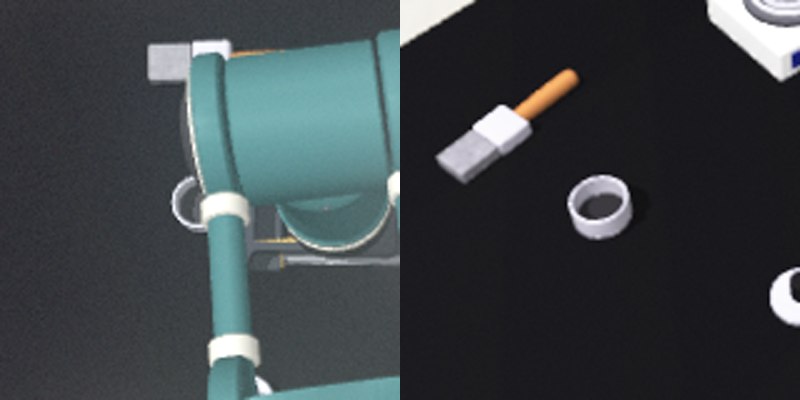

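```bash
python3 - <<'E'
from h import *
a=dict(np.load("side0.npz")); c=cams.capture("side")
print(rim(a,(.597,.273),.032,.0255)[0],rim(c,(.597,.273),.032,.0255,.006,.07))
W=world(c); m=(np.hypot(W[...,0]-.6,W[...,1]-.27)<.06)&(W[...,2]>.008); v,u=np.nonzero(m); print(len(u),u.min(),u.max(),v.min(),v.max(),W[m].max(0),W[m].min(0))
v0=world(a); m=(np.hypot(v0[...,0]-.6,v0[...,1]-.27)<.06)&(v0[...,2]>.008); print(v0[m].max(0),v0[m].min(0))
E
```

```text
[0.59682429 0.27438413 0.02532232] (array([0.59649484, 0.27480955, 0.02517505]), 134)
474 223 247 243 267 [0.6263891  0.30057508 0.03344706] [0.5707704  0.24747658 0.00807567]
[0.62590888 0.30083343 0.03429041] [0.57080885 0.24716477 0.00809281]
```

The sieve hasn't moved (still 0.597, 0.274). I'll retry in stages, with a side picture at the grasp.

```bash
python3 - <<'E'
from h import *
xy=(.5972,.2740)
manip.set_joints(above(xy,.13)); manip.move_linear([*xy,.0095],.1); manip.dwell(.2)
s=st(); A=[cams.capture("side")]
for w in(.060,.050,.044):
    manip.set_gripper(w,20); s=st()
    if w<.055: A.append(cams.capture("side"))
    if s["grasp_force"]>5: break
u,v=proj(A[0],[*xy,.04]).astype(int)
cv2.imwrite("pics/fine_g.png",np.hstack([cv2.resize(c["image"][v-45:v+45,u-45:u+45],(400,400),interpolation=cv2.INTER_CUBIC) for c in(A[0],A[-1])]))
E
```

```text
t20.1 tcp [0.5977 0.2742 0.0103] w0.0778 gf0.0 F [-0.2  0.1  0.1] q6 -1.18
t20.6 tcp [0.5972 0.274  0.0095] w0.0601 gf0.0 F [-0.4 -0.5 -0.1] q6 -1.18
t20.9 tcp [0.5975 0.2744 0.0107] w0.0503 gf2.6 F [-1.6 -0.3  6.1] q6 -1.18
t21.3 tcp [0.598  0.2742 0.0107] w0.0440 gf2.9 F [-0.2 -1.4  5.1] q6 -1.18
```

View pics/fine_g.png

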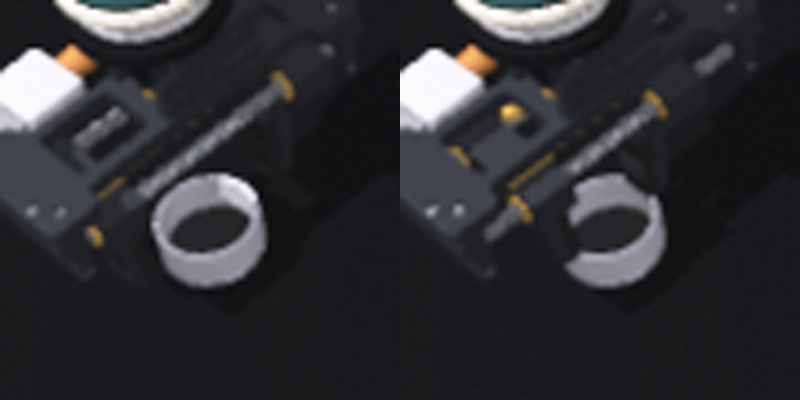

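The fingers are visibly inside the sieve wall (notches at left 575,240 and upper right 640,190), with only about 3 N on the pads. The thin wall gives under a hard, fast close. I'll open and re-grip slowly and gently.

```bash
python3 - <<'E'
from h import *
manip.set_gripper(.066); manip.dwell(.3); s=st()
c=cams.capture("side"); print(rim(c,(.597,.273),.032,.0255))
for w in(.058,.056,.055,.054,.053,.052):
    manip.set_gripper(w,6); s=st()
    if s["grasp_force"]>4: break
manip.set_gripper(0.,6); manip.dwell(.3); st()
E
```

```text
t22.1 tcp [0.5972 0.274  0.0094] w0.0662 gf0.0 F [0.1 0.1 0.9] q6 -1.18
(array([0.59669609, 0.27461078, 0.02607955]), 143)
t22.5 tcp [0.5972 0.274  0.0096] w0.0580 gf0.0 F [ 0.1 -0.5  1. ] q6 -1.18
t22.8 tcp [0.5972 0.274  0.0095] w0.0560 gf0.0 F [0.4 0.8 0.5] q6 -1.18
t23.0 tcp [0.5972 0.2739 0.0095] w0.0548 gf0.1 F [ 0.4 -0.2 -0.3] q6 -1.18
t23.2 tcp [0.5972 0.2739 0.0095] w0.0542 gf1.8 F [-0.  -1.2 -0.3] q6 -1.18
t23.4 tcp [0.5972 0.2739 0.0095] w0.0531 gf5.5 F [-0.2 -0.7 -0.3] q6 -1.18
t23.9 tcp [0.5972 0.274  0.0095] w0.0528 gf6.0 F [0.1 0.  1. ] q6 -1.18
```

A gentle, slow close holds at 52.8 mm and 6 N. I'll use that for the sieves and place this one.

```bash
cat >> h.py <<'E'
def gpick(xy,ztcp,carry,open_,near,force=7):
    "pick with a gentle, slow close"
    manip.set_gripper(open_); manip.set_joints(above(xy,.13)); manip.move_linear([*xy,ztcp],.1); manip.dwell(.2)
    for w in(near+.003,near,near-.001): manip.set_gripper(w,force)
    manip.set_gripper(0.,force); manip.dwell(.2); st()
    manip.move_linear([*xy,carry],.15); return st()
E
python3 - <<'E'
from h import *
d=np.load("deck.npy"); xy=(.5972,.2740)
manip.set_gripper(0.,7); manip.move_linear([*xy,.16],.15); st()
look("fine_held",[*xy,.16])
place(d,.084,.16,.066)
manip.set_joints(above((.4557,-.12),.2)) if False else None
E
```

```text
t25.3 tcp [0.5963 0.2736 0.1586] w0.0004 gf0.0 F [-0.3 -0.9 -1.2] q6 -1.18
t28.1 tcp [ 0.6443 -0.0365  0.1033] w0.0006 gf0.0 F [ 1.5 -0.1  0.7] q6 1.48
t28.9 tcp [ 0.6451 -0.0368  0.0843] w-0.0002 gf0.0 F [-0.6  0.3  0.6] q6 1.48
t30.7 tcp [ 0.6448 -0.0368  0.16  ] w0.0659 gf0.0 F [ 0.  -0.5 -0.2] q6 1.48
```

View pics/fine_held.png

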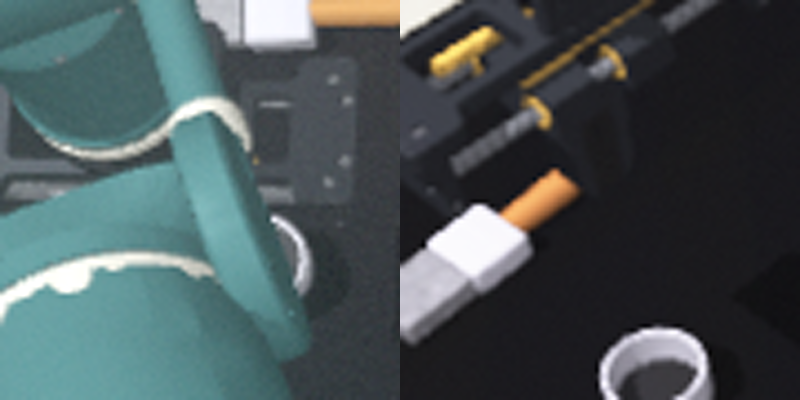

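The grip was lost again during the lift, and the pan was untouched (closed tips stayed at z 0.084, above its rim at 0.082). I'll test more carefully: cap the finger target at 52.6 mm so the pads can't push through the wall, then lift slowly and check the width.

```bash
python3 - <<'E'
from h import *
c=cams.capture("side"); r=rim(c,(.597,.273),.032,.0255); print(r)
xy=(.5972,.2740) if abs(r[0][1]-.2744)<.0015 else (r[0][0]+.0006,r[0][1]-.0008)
manip.set_gripper(.066); manip.set_joints(above(xy,.08)); manip.move_linear([*xy,.0085],.1); manip.dwell(.2)
for w in(.057,.0550,.0540,.0532): manip.set_gripper(w,6)
st()
for w,f in((.0528,8),(.0526,10)): manip.set_gripper(w,f); manip.dwell(.2); st()
for z in(.010,.013,.018,.03):
    manip.move_linear([*xy,z],.03); s=st()
    if s["gripper_width"]<.045: break
look("fine_lift",[*xy,.03])
E
```

```text
(array([0.59693466, 0.27268739, 0.02524298]), 119)
t35.3 tcp [0.5975 0.2718 0.0085] w0.0535 gf6.0 F [-0.5 -1.6  0.4] q6 -1.18
t35.7 tcp [0.5975 0.2719 0.0085] w0.0532 gf8.0 F [-0.6 -1.   1.2] q6 -1.18
t36.2 tcp [0.5975 0.2719 0.0085] w0.0528 gf10.0 F [-0.5 -1.   0.4] q6 -1.18
t36.4 tcp [0.5975 0.2721 0.0099] w0.0529 gf10.0 F [ 0.1 -0.5 -1.2] q6 -1.18
t36.7 tcp [0.5977 0.2721 0.0133] w0.0530 gf10.0 F [ 0.4  0.3 -0.9] q6 -1.18
t37.0 tcp [0.5979 0.272  0.0185] w0.0533 gf10.0 F [ 0.2 -1.4 -0.6] q6 -1.18
t37.5 tcp [0.5977 0.272  0.0303] w0.0530 gf10.0 F [-0.3 -0.1 -0.9] q6 -1.18
```

View pics/fine_lift.png

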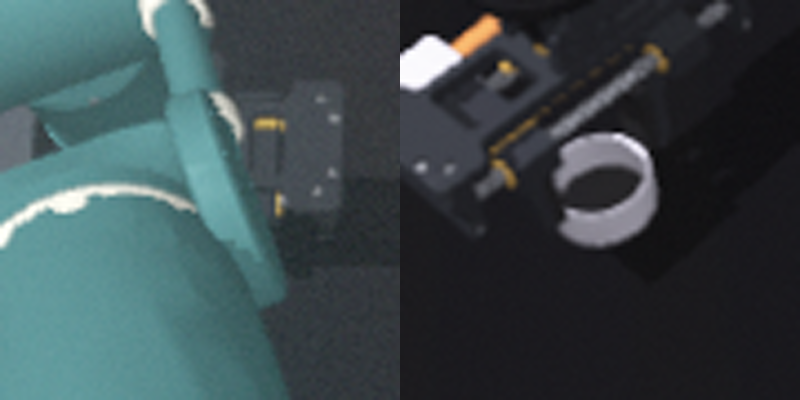

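Lifted and held at 53 mm and 10 N. I'll check its offset relative to the TCP, then place it.

```bash
cat >> h.py <<'E'
def held(dz,h):
    "rim centre of the held piece minus TCP (side camera, bias-corrected by mean of views)"
    s=manip.state(); t=s["tool_pos"]; c=cams.capture("side"); r,n=rim(c,t[:2],t[2]-dz+h,.0255,.006,.04)
    print("held off",np.round(r[:2]-[-.0006,.0013]-t[:2],4),np.round(r[2],4),n)
E
python3 - <<'E'
from h import *
held(.0085,.032)
d=np.load("deck.npy"); t=manip.state()["tool_pos"]
manip.move_linear([t[0],t[1],.14],.1); st()
manip.move_linear([*d,.14],.2); s=st(); held(.0085,.032)
if s["gripper_width"]>.05:
    manip.move_linear([*d,.09],.1); st()
    manip.move_linear([*d,.083],.03); manip.dwell(.2); st()
    manip.set_gripper(.060); manip.dwell(.2); manip.move_linear([*d,.17],.15)
    manip.set_joints(above((.4552,-.0383),.2)); st()
    for n in("top","side"):
        c=cams.capture(n); print(n,rim(c,d,.106,.0255,.006))
    look("fine_on",[*d,.09])
E
```

```text
held off [-0.0004  0.0001] 0.0264 143
t38.9 tcp [0.5967 0.2715 0.1389] w0.0531 gf10.0 F [-0.5 -0.5 -0.9] q6 -1.18
t40.6 tcp [ 0.6448 -0.0358  0.14  ] w0.0527 gf10.0 F [ 1.1 -0.1 -0.3] q6 -1.67
held off [-0.0007  0.0002] 0.0266 111
t41.3 tcp [ 0.6449 -0.0367  0.0898] w0.0530 gf10.0 F [ 0.2 -0.3  0.1] q6 -1.67
t41.9 tcp [ 0.645  -0.0368  0.0832] w0.0531 gf10.0 F [-0.  -0.6 -0.5] q6 -1.67
t45.8 tcp [ 0.4553 -0.0383  0.1999] w0.0599 gf0.0 F [-0.5  0.2  0.3] q6 1.43
top (array([ 0.64565073, -0.03718248,  0.02502512]), 66)
side (array([ 0.64361751, -0.03338074,  0.02529436]), 104)
```

View pics/fine_on.png

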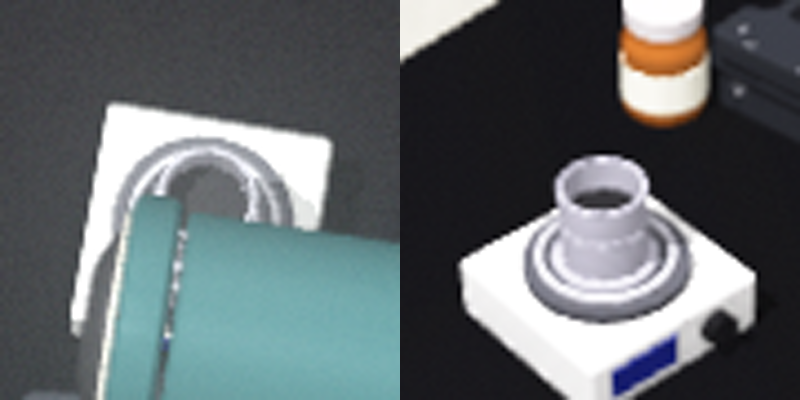

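The fine sieve is seated evenly on the pan. Medium sieve next, same method.

```bash
cat >> h.py <<'E'
def sieve(xy,h,zseat,carry):
    d=np.load("deck.npy"); manip.set_gripper(.066); manip.set_joints(above(xy,.09)); manip.move_linear([*xy,.0085],.1); manip.dwell(.2)
    for w in(.057,.0550,.0540,.0532): manip.set_gripper(w,6)
    for w,f in((.0528,8),(.0526,10)): manip.set_gripper(w,f); manip.dwell(.15)
    st(); manip.move_linear([*xy,.02],.03); manip.move_linear([*xy,carry],.12); s=st()
    if s["gripper_width"]<.05: print("LOST"); return False
    manip.move_linear([*d,carry],.2); s=st(); held(.0085,h)
    if s["gripper_width"]<.05: print("LOST"); return False
    z=zseat+.009
    manip.move_linear([*d,z+.009],.12); manip.dwell(.1); manip.move_linear([*d,z],.03); manip.dwell(.2); st()
    manip.set_gripper(.060); manip.dwell(.2); manip.move_linear([*d,z+.07],.15); return True
E
python3 - <<'E'
from h import *
d=np.load("deck.npy")
print(sieve((.4552,-.0383),.038,.098,.16))
manip.set_joints(above((.3937,-.2134),.2)); st()
for n in("top","side"):
    c=cams.capture(n); print(n,rim(c,d,.136,.0255,.006)); print(rim(c,(.394,-.2134),.046,.0255))
look("med_on",[*d,.1])
E
```

```text
t49.7 tcp [ 0.4553 -0.0384  0.0086] w0.0539 gf10.0 F [-0.3 -3.5  1.7] q6 1.43
t51.6 tcp [ 0.4545 -0.0382  0.159 ] w0.0541 gf10.0 F [-0.4 -0.  -1.9] q6 1.43
t52.7 tcp [ 0.6439 -0.0367  0.1594] w0.0536 gf10.0 F [ 0.6  0.1 -0.7] q6 1.48
held off [-0.0014  0.0011] 0.0272 126
t54.0 tcp [ 0.6448 -0.0368  0.1069] w0.0539 gf10.0 F [-0.3  0.4 -1.4] q6 1.48
True
t56.3 tcp [ 0.3945 -0.2133  0.2   ] w0.0601 gf0.0 F [-0.2 -1.  -1. ] q6 1.02
top (array([ 0.64440399, -0.03706973,  0.02518512]), 102)
(array([ 0.39238189, -0.21372792,  0.02347281]), 17)
side (array([ 0.6428493 , -0.03324762,  0.02523599]), 104)
(array([ 0.39321608, -0.21165996,  0.0251073 ]), 92)
```

View pics/med_on.png

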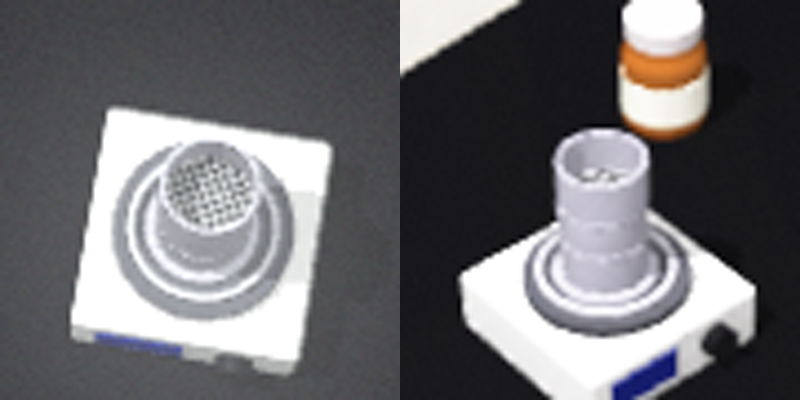

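The medium sieve is seated. Now the coarse steel one at (405,257), between the two pink ones, which lie along x and so clear of the fingers.

```bash
python3 - <<'E'
from h import *
d=np.load("deck.npy")
print(sieve((.3937,-.2134),.046,.128,.19))
manip.set_joints(above((.3995,.2195),.2)); st()
for n in("top","side"):
    c=cams.capture(n); print(n,rim(c,d,.174,.0255,.006)); print(rim(c,(.399,.22),.038,.007,.005,.03))
look("coarse_on",[*d,.12])
E
```

```text
t60.2 tcp [ 0.3938 -0.2135  0.0086] w0.0532 gf10.0 F [-0.1 -1.2  2.9] q6 1.02
t62.3 tcp [ 0.3931 -0.2131  0.189 ] w0.0531 gf10.0 F [ 0.2 -0.  -1.2] q6 1.02
t64.0 tcp [ 0.6443 -0.0373  0.19  ] w0.0530 gf10.0 F [ 0.6  0.1 -0.6] q6 1.48
held off [-0.0014  0.0005] 0.0269 132
t65.3 tcp [ 0.6448 -0.0368  0.1369] w0.0531 gf10.0 F [ 0.2  0.1 -1.8] q6 1.48
True
t68.7 tcp [0.3997 0.2194 0.1999] w0.0601 gf0.0 F [ 0.3 -0.5  1.1] q6 -1.12
top (array([ 0.64434967, -0.03703084,  0.02521697]), 116)
(None, 0)
side (None, 0)
(array([0.39830641, 0.22152374, 0.00709652]), 62)
```

View pics/coarse_on.png

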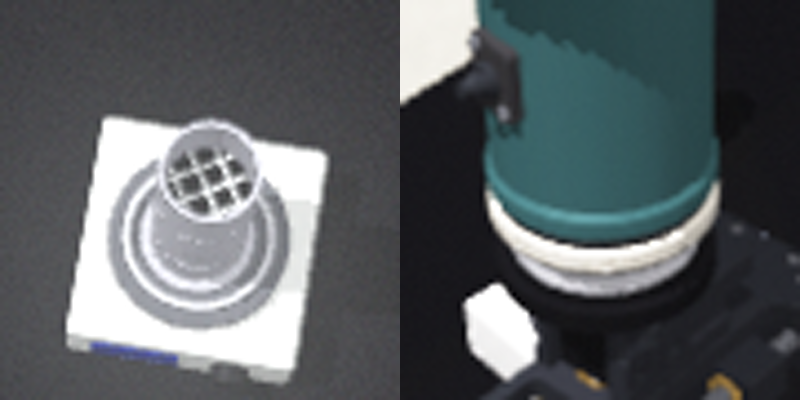

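The coarse sieve is seated on the same axis (top rim 0.6443, −0.0370). Now the lid by its knob.

```bash
python3 - <<'E'
from h import *
d=np.load("deck.npy"); xy=(.3992,.2198); k=.0175
manip.set_gripper(.045); manip.set_joints(above(xy,.09)); manip.move_linear([*xy,k],.1); manip.dwell(.2)
for w in(.026,.0225,.0205): manip.set_gripper(w,8)
manip.set_gripper(.018,12); manip.dwell(.2); st()
manip.move_linear([*xy,.03],.03); manip.move_linear([*xy,.24],.12); s=st()
if s["gripper_width"]<.015: raise SystemExit("LOST")
manip.move_linear([*d,.24],.2); s=st()
z=.166+k+.0005
manip.move_linear([*d,z+.009],.12); manip.dwell(.1); manip.move_linear([*d,z],.03); manip.dwell(.2); s=st()
if s["gripper_width"]<.015: raise SystemExit("LOST")
manip.set_gripper(.04); manip.dwell(.2); manip.move_linear([*d,.26],.15)
manip.set_joints([-1.197,.264,1.604,0,1.274,-.037]); st()
for n in("top","side"):
    c=cams.capture(n); print(n,rim(c,d,.180,.02,.004),rim(c,d,.204,.007,.005,.03))
look("final",[*d,.12])
E
```

```text
t72.3 tcp [0.3992 0.2198 0.0175] w0.0179 gf0.0 F [ 1.  -0.4 -0.6] q6 -1.12
t74.8 tcp [0.3987 0.2196 0.2391] w0.0178 gf0.0 F [ 0.1 -0.3 -0.7] q6 -1.12
t76.7 tcp [ 0.6445 -0.0361  0.2401] w0.0182 gf0.0 F [0.2 1.  0.9] q6 -1.67
t78.0 tcp [ 0.645  -0.0368  0.1842] w0.0181 gf0.0 F [-0.6 -0.3  0.5] q6 -1.67
t81.8 tcp [ 0.2703 -0.6184  0.217 ] w0.0401 gf0.0 F [-0.1 -0.1  0.2] q6 -0.04
top (None, 5) (None, 0)
side (None, 0) (None, 0)
```

View pics/final.png

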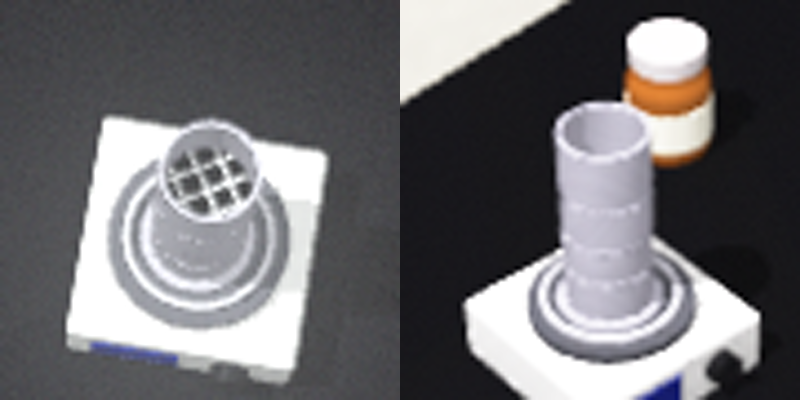

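The stack of four is upright, but the lid wasn't gripped (pad force 0). Relocating it.

```bash
python3 - <<'E'
from h import *
for n in("top","side"):
    c=cams.capture(n); W=world(c)
    print(n,rim(c,(.399,.22),.038,.007,.005,.03),rim(c,(.399,.22),.014,.02,.005,.05))
    m=(np.hypot(W[...,0]-.4,W[...,1]-.22)<.05)&(W[...,2]>.022)&(c["z_map"]>0); v,u=np.nonzero(m); print(len(u),W[m].max(0),W[m].min(0))
    print("bgr",c["image"][v,u].mean(0) if len(u) else None)
look("lid",[.4,.22,.02],30)
E
```

```text
top (array([0.39946701, 0.21866062, 0.00649324]), 47) (array([0.39980367, 0.21967037, 0.02030341]), 293)
59 [0.40893076 0.22746676 0.04272979] [0.38988318 0.20893464 0.0232192 ]
bgr [106.57627119 100.66101695 100.44067797]
side (array([0.39785845, 0.22173193, 0.00729834]), 68) (array([0.40008789, 0.21911896, 0.02107254]), 339)
93 [0.40895392 0.22997172 0.04156931] [0.38951152 0.2114523  0.02222173]
bgr [68.68817204 63.02150538 64.39784946]
```

View pics/lid.png

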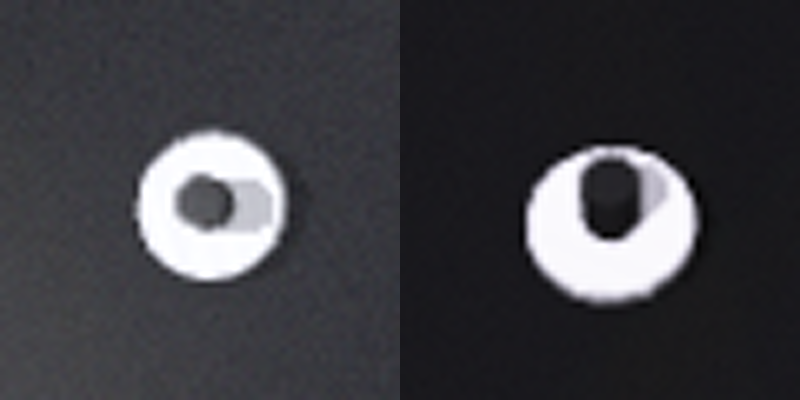

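The lid stands unmoved at (0.399, 0.220), so I simply stopped closing too early. The knob is solid, so I'll close fully on it and check the force.

```bash
python3 - <<'E'
from h import *
xy=(.3992,.2197); k=.0165
manip.set_gripper(.045); manip.set_joints(above(xy,.2)); manip.move_linear([*xy,k],.12); manip.dwell(.2)
for w in(.026,.021,.020,.019,.018,.017,.016,.014):
    manip.set_gripper(w,8); s=st()
    if s["grasp_force"]>6: break
if s["grasp_force"]>4:
    manip.move_linear([*xy,.03],.03); s=st()
look("lid_g",[*xy,.04],40)
E
```

```text
t87.8 tcp [0.3992 0.2197 0.0165] w0.0259 gf0.0 F [-0.3  0.2 -0.3] q6 -1.12
t88.1 tcp [0.3992 0.2197 0.0165] w0.0210 gf0.0 F [ 0.8  0.1 -0. ] q6 -1.12
t88.3 tcp [0.3992 0.2197 0.0165] w0.0203 gf0.0 F [ 0.5  0.3 -0.5] q6 -1.12
t88.5 tcp [0.3992 0.2197 0.0166] w0.0188 gf0.3 F [-0.6  0.   0.6] q6 -1.12
t88.8 tcp [0.3993 0.2197 0.0166] w0.0183 gf0.6 F [-0.4 -0.3  1.1] q6 -1.12
t89.0 tcp [0.3994 0.2198 0.0166] w0.0170 gf0.9 F [ 0.1 -0.5  1.2] q6 -1.12
t89.2 tcp [0.3994 0.2198 0.0166] w0.0165 gf1.2 F [-0.  -1.4  3. ] q6 -1.12
t89.4 tcp [0.3994 0.2198 0.0167] w0.0139 gf1.6 F [0.3 0.1 3.5] q6 -1.12
```

View pics/lid_g.png

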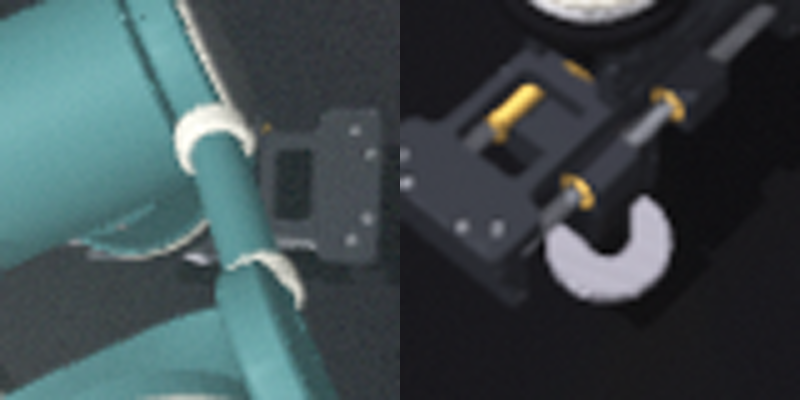

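With the pads biting, the force is mostly upward. So the pads only overlap the top edge of the knob, which also explains the sieve grip being sensitive to height. I'll open, descend under force guard towards the disc, grip there, and carry on only if the force and width confirm it.

```bash
python3 - <<'E'
from h import *
d=np.load("deck.npy"); xy=(.3992,.2197)
manip.set_gripper(.030,8); manip.dwell(.1); f0=manip.state()["contact_force"][2]
k=.0165
while k>.006:
    k-=.0015; manip.move_linear([*xy,k],.03); f=manip.state()["contact_force"][2]; print("%.4f %.1f"%(k,f-f0),flush=True)
    if f-f0>4: k+=.001; manip.move_linear([*xy,k],.03); break
for w in(.0225,.0205,.0195): manip.set_gripper(w,8)
manip.set_gripper(.0175,10); manip.dwell(.15); s=st()
ok=lambda s:s["grasp_force"]>5 and s["gripper_width"]>.0165
if not ok(s): raise SystemExit("no grip")
t=s["tool_pos"][2]
manip.move_linear([*xy,k+.015],.03); s=st()
if not ok(s): raise SystemExit("lost on lift")
manip.move_linear([*xy,.24],.15); manip.move_linear([*d,.24],.22); s=st()
if not ok(s): raise SystemExit("lost on carry")
z=.166+k+.001
manip.move_linear([*d,z+.009],.12); manip.dwell(.1); manip.move_linear([*d,z],.03); manip.dwell(.15); s=st()
np.save("k.npy",k); look("lid_pl",[*d,.17],45)
E
```

```text
0.0150 -0.2
0.0135 -0.8
0.0120 0.3
0.0105 -1.0
0.0090 -0.6
0.0075 -1.2
0.0060 0.2
0.0045 -1.0
t93.2 tcp [0.3993 0.2198 0.0045] w0.0193 gf10.0 F [-0.7 -0.5  0. ] q6 -1.12
t93.9 tcp [0.3993 0.2197 0.0197] w0.0192 gf10.0 F [ 0.  -0.  -0.1] q6 -1.12
t97.2 tcp [ 0.6444 -0.036   0.2401] w0.0194 gf10.0 F [-0.2  0.2 -1. ] q6 -1.67
t98.6 tcp [ 0.645  -0.0368  0.1716] w0.0193 gf10.0 F [ 0.6 -0.8 -0.6] q6 -1.67
```

The lid is firmly held (10 N, 19.3 mm) and at its seat. Releasing and retreating, then verifying.

```bash
python3 - <<'E'
from h import *
d=np.load("deck.npy")
manip.set_gripper(.034); manip.dwell(.2); manip.move_linear([*d,.25],.15)
manip.set_joints([-1.197,.264,1.604,0,1.274,-.037]); st()
for n in("top","side"):
    c=cams.capture(n); print(n,rim(c,d,.180,.02,.004),rim(c,d,.204,.007,.005,.03))
look("final2",[*d,.14])
E
```

```text
t102.4 tcp [ 0.2703 -0.6184  0.217 ] w0.0340 gf0.0 F [ 1.7  0.1 -0.2] q6 -0.04
top (array([ 0.64575506, -0.03790561,  0.0205545 ]), 321) (array([ 0.64401585, -0.03725561,  0.00688203]), 61)
side (array([ 0.64427002, -0.03546865,  0.02045743]), 187) (array([ 0.64264036, -0.03307143,  0.00786074]), 38)
```

View pics/final2.png

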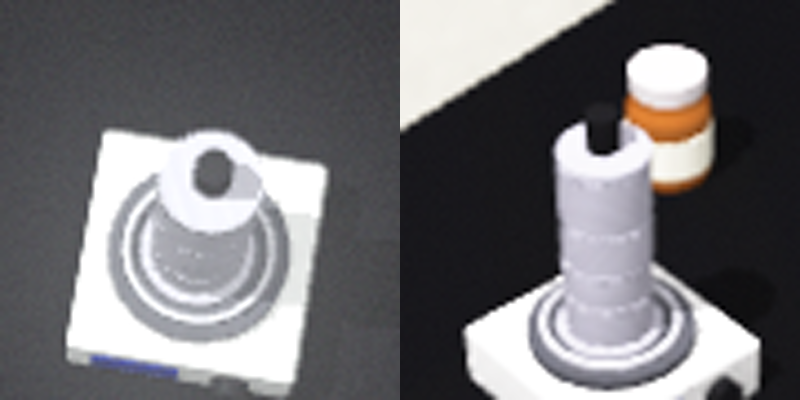

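The lid is flush and centred on the coarse sieve, and the whole stack is straight. Handing in.

```bash
python3 -c "
from cell import order
print(order.close_job())"
```

```text
the job is handed in; nothing more can be done
None
```

The stack is built and handed in at about 102 s: pan, fine, medium and coarse sieves and lid all look seated and straight in the final pictures, the arm is clear, and no verdict came back.

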